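# Put the small hole saw away in its drawer

## Task

Put the smaller of the two hole saws away in the open drawer of the parts cabinet. Standing up it is too tall for the drawer, so pick it up, lay it on its side on the bench and let go, then take it again from above and lay it on its side on the drawer's floor without dropping it, and push the drawer fully shut. Leave the larger hole saw, the grease tin, the standing tube offcut and the tape measure where they are.

Things in the scene. Friction and masses are not known exactly. Their poses are not given: they have to be found in the camera images.
- hole_saw_small: smaller hole saw, 80 mm long, about 0.22 kg, starting upright on its teeth. Origin: centre of the toothed rim; own +z along the axis to the shank end: grey cup 40 mm across from 0 to 42 mm, nut 24 mm across to 51 mm, shank 11 mm thick to 80 mm. Lying on its side, its axis is level, 20 mm above what it lies on; the cup has slight facets and hardly rolls
- hole_saw_small_cup (a point): point on the axis of the smaller hole saw, half way up the cup (21 mm from the teeth); its z axis runs from the teeth to the shank end
- hole_saw_small_shank (a point): point on the axis of the smaller hole saw, half way along the free shank (65.5 mm from the teeth)
- hole_saw_big: the larger hole saw, same build: cup 64 mm in diameter and 44 mm tall, 82 mm overall, standing on its teeth; origin at the centre of the toothed rim, z up the shank. To be left standing where it is
- parts_drawers: blue steel parts cabinet, fixed on the bench: 318 mm wide, 164 mm deep, 234 mm tall, 4 rows of 3 drawers, fronts turned to the robot's left. Origin on the bench under it; own -x is the way drawers pull out, own y runs along the width, z up. The edge of the sheet top over the open drawer lies 97 mm from the origin towards own -x, 230 to 232 mm above the bench
- parts_drawers_drawer_12 (a joint): slide of the drawer of the top row nearest the robot, the only one standing open, in m: 0 is fully shut, 0.110 fully pulled out; it slides easily (under 1 N) and stays where it is left. At value q the gap between the inside of the drawer front and the edge of the cabinet top is q minus 3 mm
- drawer_floor (a point): centre of that drawer's inner floor, moves with it; axes as the cabinet's (-x outwards). Inside: 96 mm across (y), 152 mm along the slide (x), the inner face of the front 77 mm from this point; side walls 2 mm thick and 40 mm tall, the front rises 51 mm above the floor, and the cabinet's top plate runs 52 mm above the floor over the part still inside
- drawer_front (a point): centre of the outer face of that drawer's front panel, moves with it; -x is outwards. The panel is 100 mm wide and 53 mm tall; a lip 3 mm thick and 50 mm wide stands out 9 mm from it, 12 mm below this point
- grease_tin: round tin with a red body and white lid, 68 mm in diameter, 53 mm tall, bystander; origin under its centre
- notched_tube: grey tube offcut standing alone in the work area, 66 mm in diameter, up to 119 mm tall, its top cut aslant, bystander; origin under its centre
- tape: yellow tape measure standing on edge, 39 x 83 x 66 mm, bystander; origin under its centre
Things that resemble listed ones, but are neither listed nor needed, are in the scene too. Leave any blue, pink or red look-alike of the hole_saw_small alone.

How it is judged:
On the way, in this order (a step that is already met when the one before it is completed fails the run):
1. the smaller hole saw is picked up off the bench, standing upright or tilted less than about 60 degrees (height (world z) of hole_saw_small above 0.015 m and angle between hole_saw_small's own z axis and vertical below 1.05 rad and contact force between hole_saw_small and the fingers above 0.5 N), for 0.1 s.
2. it lies on its side on the bench, let go and at rest (angle between hole_saw_small's own z axis and vertical between 1.35 and 1.8 rad and height (world z) of hole_saw_small_cup below 0.03 m and linear speed of hole_saw_small below 0.03 m/s and contact force between hole_saw_small and the fingers below 0.1 N), for 0.2 s.
3. it lies on its side on the floor of the open drawer, let go (angle between hole_saw_small's own z axis and vertical between 1.3 and 1.85 rad and x of hole_saw_small_cup in the frame of drawer_floor between -0.076 and 0.076 m and y of hole_saw_small_cup in the frame of drawer_floor between -0.048 and 0.048 m and z of hole_saw_small_cup in the frame of drawer_floor between 0.01 and 0.03 m and value of joint parts_drawers_drawer_12 above 0.05 m and contact force between hole_saw_small and the fingers below 0.1 N), for 0.2 s.
At the end, for the whole second after the job is handed in: The smaller hole saw lies on its side (within 15 degrees of level) on the floor of the open top drawer, let go and at rest, the drawer is shut to within 5 mm, and the larger hole saw still stands (tilted less than 11 degrees) (value of joint parts_drawers_drawer_12 below 0.005 m and angle between hole_saw_small's own z axis and vertical between 1.3 and 1.85 rad and x of hole_saw_small_cup in the frame of drawer_floor between -0.076 and 0.076 m and y of hole_saw_small_cup in the frame of drawer_floor between -0.048 and 0.048 m and z of hole_saw_small_cup in the frame of drawer_floor between 0.01 and 0.03 m and linear speed of hole_saw_small below 0.03 m/s and angle between hole_saw_big's own z axis and vertical below 0.2 rad); the robot touches nothing.
It fails at once if the smaller hole saw is dropped: it moves faster than 0.6 m/s with no finger on it (linear speed of hole_saw_small above 0.6 m/s and contact force between hole_saw_small and the fingers below 0.1 N).
It fails at once if the larger hole saw, the grease tin, the tube offcut or the tape measure is moved more than 25 mm or the larger saw is knocked over (distance of any of hole_saw_big, grease_tin, notched_tube, tape from where it was at the start of the episode above 0.025 m or angle between hole_saw_big's own z axis and vertical above 0.5 rad).
It also fails if it takes over 61 s, if anything falls off the work surface, if the arm or the gripper's body presses on something with over 40 N, if the wrist force passes 120 N, or if a joint passes its speed limit or range.

## Robot

A 6-joint arm with a two-finger parallel gripper is mounted at the origin on a cart in front of the work surface, level with it; the furniture and walls round the work are solid. World frame = base frame: x ahead of the robot, y to its left, z up, the work surface at z = 0. Lengths are in m, angles in rad, forces in N, time in s.
With the tool pointing down it reaches from about 0.25 to 0.775 m from the base axis. Payload 4 kg.
Tool frame: the origin (TCP) lies midway between the tips of the shut fingers; the grasp point (between the pads) lies 19 mm behind it; z points along the fingers, x is the direction in which the jaws open and shut, and the axes are right-handed (so a half turn about z gives the same grasp; the last joint's range is limited). The gripper opens to 94 mm and grips with 3 to 60 N. Pads are 16 mm wide; open, the fingers measure 119 mm over their backs; the gripper's body (75 mm by 177 mm) begins 78 mm behind the grasp point.
Start: joints at [1.014, 0.087, 1.371, -0, 1.684, -0.103], TCP at [0.241, 0.494, 0.206] pointing down, gripper open.
Joint ranges: [-3.1, 3.1], [-0.76, 2.03], [0.27, 2.55], [-1.08, 4.22], [0.17, 2.65], [-2.57, 2.57]. Speed limits (rad/s): [2.79, 2.79, 3.14, 3.14, 3.14, 3.14].

## Interface

Orientations are given as [roll, pitch, yaw] about the fixed x, y, z axes, in that order (R = Rz(yaw) Ry(pitch) Rx(roll)).
In Python, from bench import robot, eyes, close_job gives the robot as it stands.
- The arm moves only by the shell command python3 -m jog 'ROWS'. ROWS is JSON, a list of rows, each a list of 3 entries, a list of its own where there are three numbers: the turn, a rotation vector about the tool's x, y, z in degrees, then the shift along the tool's x, y, z in mm, then the closure, from -1 (fully open) to 1 (shut). In form: [[[wx, wy, wz], [x, y, z], claw], ...]. A call has 1 to 5 rows; each row is the pose to reach, as a shift and turn from the pose commanded when the call began, along the tool's axes at that moment; what a row does not reach only later rows make up. A row lasts 1/10 s, in which the tool goes at most 50 mm and 8.59 degrees, less where a joint would pass 70% of its speed; a pose out of reach is approached as far as the arm can. A call with a gripper value outside its range is refused whole. The fingers move at their own pace and stop on an object; the grip force is fixed at half the most. Time passes only in rows, so rows that repeat a pose let the fingers close. It gives the time, the measured TCP pose, the force and the opening at its end, in the units of the state.
- robot.get_obs(): the state, without advancing time (a new reading comes with each control period).
- eyes.snapshot(name): name is "scene" or "top"; returns (picture, depth): 400x640x3 uint8, red, green, blue; 400x640 float32, m along the optical axis (not along the pixel's ray), 0 where there is no reading.
- eyes.camera_params(name): a dict with "mtx" (3x3 intrinsics, pixels), "world_to_cam" (4x4, takes a point from world to camera coordinates). Camera axes: x right, y up, looking along -z (the intrinsics and any distortion apply to the point x, -y, -z); pixel columns grow to the right and rows downward; lengths in m; the calibration is good to about 2 mm. A picture is of the moment at which its call begins. camera_params takes no time and is no camera call.
- close_job(): hands the job in, once; it reports no verdict.
The state is a dict: "time": time; "joint_positions": joint angles; "qvel": joint speeds; "joint_torque": joint torques, N m; "tool_pos": TCP position; "ee_rot": TCP orientation; "wrist_force": force on the tool from outside, world axes, zero at the start; "wrist_torque": the same for the moment, N m; "width": finger opening in m.
Only numpy, scipy, OpenCV 4.12 (cv2) and the standard library are available. Lean on these libraries where they do the work, as an engineer would, in place of code of your own. Each camera call takes 0.05 s, during which the arm holds its last target. There are 200 camera calls.

## Working session

There is one attempt and no reset: what is moved stays moved. The work goes in short steps, Python scripts to look and compute and a shell command to move; the robot and the scene stay as the last step left them, time stands still between calls to the robot, and variables do not carry over. Pictures are saved under pics/ and viewed, about 8 in all and at most 12, crops included, and the job is handed in when it is done.

```bash
mkdir -p pics
cat > h.py <<'E'
import numpy as np, cv2
from bench import robot, eyes
def snap(n,f):
    p,d=eyes.snapshot(n); np.save(f'pics/{f}.npy',d); cv2.imwrite(f'pics/{f}.png',p[:,:,::-1]); return p,d
def pt(n,d,u,v):
    c=eyes.camera_params(n); K=np.array(c['mtx']); z=float(d[int(v),int(u)])
    x=(u-K[0,2])/K[0,0]*z; y=(v-K[1,2])/K[1,1]*z
    return (np.linalg.inv(np.array(c['world_to_cam']))@[x,-y,-z,1])[:3]
E
python3 - <<'E'
from h import *
for n in('scene','top'):
    snap(n,n+'0'); c=eyes.camera_params(n); print({k:(np.round(v,3).tolist() if not isinstance(v,str) else v) for k,v in c.items()})
a=[cv2.imread(f'pics/{n}0.png') for n in('scene','top')]
print(robot.get_obs())
E
```

```text
{'mtx': [[467.525, 0.0, 320.253], [0.0, 467.525, 199.765], [0.0, 0.0, 1.0]], 'world_to_cam': [[-0.152, 0.988, 0.002, -0.217], [-0.853, -0.132, 0.504, 0.402], [0.498, 0.075, 0.864, -1.456], [0.0, 0.0, 0.0, 1.0]]}
{'mtx': [[473.612, 0.0, 326.3], [0.0, 473.612, 211.015], [0.0, 0.0, 1.0]], 'world_to_cam': [[-0.013, -1.0, -0.012, 0.309], [0.985, -0.015, 0.174, -0.534], [-0.174, -0.01, 0.985, -1.264], [0.0, 0.0, 0.0, 1.0]]}
{'time': 0.1, 'joint_positions': array([ 1.01392261e+00,  8.78846248e-02,  1.37206344e+00, -1.09116723e-05,
        1.68361166e+00, -1.03085321e-01]), 'qvel': array([-0.00220942, -0.00111766, -0.0039282 ,  0.00146078, -0.00023343,
        0.00140951]), 'joint_torque': array([ 1.43757487e-03, -3.41250229e+01, -3.03302944e+01,  7.19311740e-02,
        3.04003386e-02, -1.04065141e-04]), 'tool_pos': array([0.24084765, 0.49392119, 0.20443943]), 'ee_rot': array([-3.14140102e+00,  1.95774694e-03,  1.11700691e+00]), 'wrist_force': array([0.57645159, 0.124838  , 0.13672959]), 'wrist_torque': array([-0.03377947, -0.0277178 ,  0.00248355]), 'width': 0.09426140104560196}
```

View pics/scene0.png

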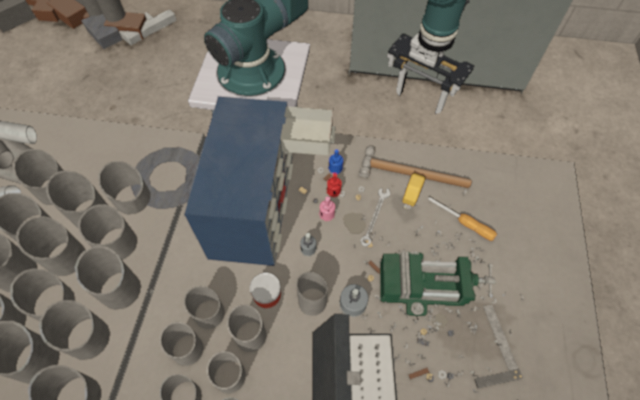

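View pics/top0.png

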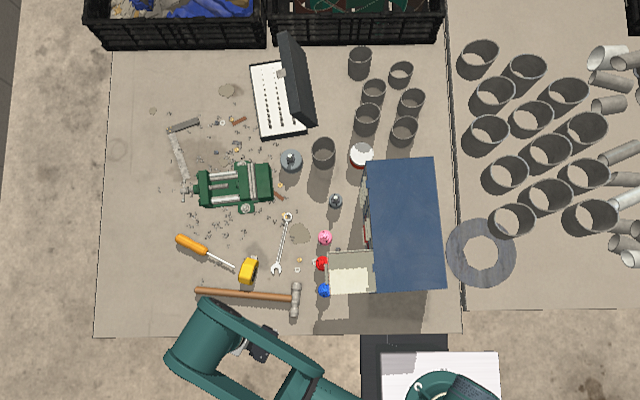

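Top view: the grey saw at (335,201) should be the small one. The larger grey one is at (290,160), and the pink, red and blue look-alikes are at (325,237), (321,263) and (324,290). The open drawer is at about (350,272). I'll enlarge this area to confirm.

Run:
```python
from h import *
t=cv2.imread('pics/top0.png'); 
cv2.imwrite('pics/c1.png',cv2.resize(t[140:310,270:450],None,fx=3.5,fy=3.5,interpolation=cv2.INTER_CUBIC))
d=np.load('pics/top0.npy')
for u,v in[(335,201),(335,196),(330,204),(290,160),(325,237),(321,263),(324,290),(350,262),(350,280),(329,265),(372,255),(366,160),(432,160),(445,286),(376,291),(322,145),(361,155),(248,270),(336,215)]:
    print((u,v),np.round(pt('top',d,u,v),3))
s=np.load('pics/scene0.npy')
for u,v in[(308,237),(308,245),(310,130),(331,130)]: print('s',(u,v),np.round(pt('scene',s,u,v),3))
```

```text
(335, 201) [0.566 0.277 0.051]
(335, 196) [0.575 0.277 0.077]
(330, 204) [0.56  0.291 0.038]
(290, 160) [0.685 0.402 0.054]
(325, 237) [0.463 0.305 0.077]
(321, 263) [0.393 0.317 0.079]
(324, 290) [0.322 0.31  0.08 ]
(350, 262) [0.388 0.244 0.176]
(350, 280) [0.344 0.245 0.18 ]
(329, 265) [0.381 0.295 0.178]
(372, 255) [0.404 0.189 0.178]
(366, 160) [0.68  0.188 0.058]
(432, 160) [0.628 0.042 0.229]
(445, 286) [0.326 0.028 0.234]
(376, 291) [0.317 0.182 0.172]
(322, 145) [0.732 0.311 0.039]
(361, 155) [0.696 0.201 0.055]
(248, 270) [0.378 0.513 0.067]
(336, 215) [ 0.535  0.274 -0.003]
s (308, 237) [0.576 0.279 0.081]
s (308, 245) [0.581 0.279 0.048]
s (310, 130) [0.345 0.247 0.181]
s (331, 130) [0.365 0.3   0.216]
```

View pics/c1.png

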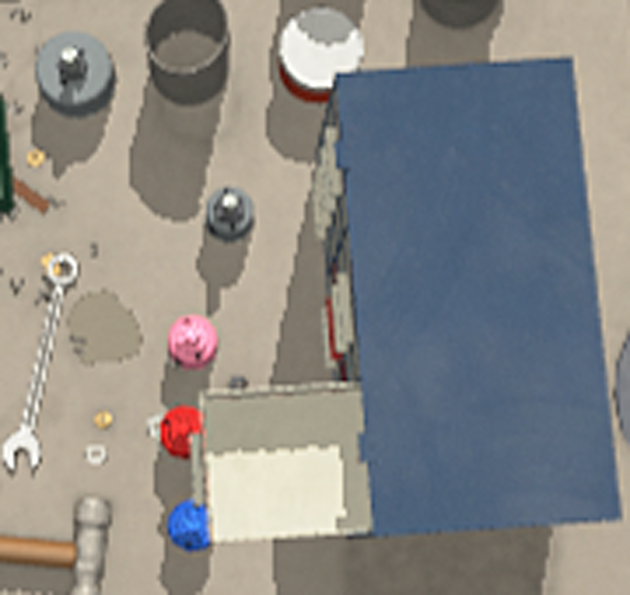

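The enlarged crop (scale 3.5) confirms the target. The grey saw at (335,201) has a small cup and stands at about (0.576, 0.278), 80 mm tall. The big one is at (0.685, 0.402). Next I'll work out the cabinet yaw and the approach.

```bash
cat >> h.py <<'E'
from scipy.spatial.transform import Rotation as Ro
def ray(n,u,v,h):
    c=eyes.camera_params(n); K=np.array(c['mtx']); T=np.linalg.inv(np.array(c['world_to_cam']))
    r=T[:3,:3]@[(u-K[0,2])/K[0,0],-(v-K[1,2])/K[1,1],-1]; o=T[:3,3]; return o+r*(h-o[2])/r[2]
def pose(g,yaw,tilt):
    R=Ro.from_euler('z',yaw,degrees=True)*Ro.from_euler('x',180+tilt,degrees=True)
    return np.array(g)+.019*R.as_matrix()[:,2],R
def goto(g,yaw,tilt,back=0,cur=None):
    p,R=pose(g,yaw,tilt); p=p-back*R.as_matrix()[:,2]
    if cur is None:
        o=robot.get_obs(); p0=o['tool_pos']; R0=Ro.from_euler('xyz',o['ee_rot'])
    else: p0,R0=pose(*cur)
    D=R0.inv()*R
    print('turn',np.round(D.as_rotvec(degrees=True),1),'shift',np.round(R0.inv().apply(p-p0)*1000,1),'tcp',np.round(p,3))
E
python3 - <<'E'
from h import *
for q in[(335,73),(370,535),(571,59),(620,517)]: print(np.round(ray('top',270+q[0]/3.5,140+q[1]/3.5,.232),3))
for q in[(203,387),(203,543),(345,450),(208,455)]: print('drawer',np.round(ray('top',270+q[0]/3.5,140+q[1]/3.5,.218),3))
goto((.577,.278,.032),50,-40,.09)
E
```

```text
[0.628 0.202 0.232]
[0.313 0.188 0.232]
[0.635 0.039 0.232]
[0.322 0.023 0.232]
drawer [0.413 0.297 0.218]
drawer [0.309 0.298 0.218]
drawer [0.369 0.202 0.218]
drawer [0.367 0.294 0.218]
turn [-39.8  -4.8  13.5] shift [-35.4 352.5 118.1] tcp [0.542 0.307 0.086]
```

```bash
python3 -m jog '[[[-8,-1,2.7],[-5,50,3],-1],[[-16,-2,5.4],[-10,100,5],-1],[[-24,-3,8],[-15,150,10],-1],[[-32,-4,10.8],[-20,200,15],-1],[[-39.8,-4.8,13.5],[-25,250,15],-1]]'
python3 - <<'E'
from h import *
goto((.577,.278,.032),50,-40,.09)
E
```

```text
time: 0.6
tool_pos: [0.4542, 0.3626, 0.1903]
ee_rot: [2.439, -0.002, 0.872]
wrist_force: [0.6, -0.6, 0.6]
width: 0.0939
turn [ 0.3 -0.1 -0.1] shift [ 14.   11.2 145.7] tcp [0.542 0.307 0.086]
```

```bash
python3 -m jog '[[[0,0,0],[14,11,50],-0.5],[[0,0,0],[14,11,95],-0.5],[[0,0,0],[14,11,135],-0.5],[[0,0,0],[14,11,146],-0.5],[[0,0,0],[14,11,146],-0.5]]'
python3 - <<'E'
from h import *
goto((.577,.278,.032),50,-40,0)
p,d=snap('scene','s1'); q,e=snap('top','t1')
a=cv2.resize(cv2.imread('pics/s1.png')[170:320,220:400],(540,450),interpolation=cv2.INTER_CUBIC)
b=cv2.resize(cv2.imread('pics/t1.png')[140:290,270:360],(270,450),interpolation=cv2.INTER_CUBIC)
cv2.imwrite('pics/c2.png',np.hstack([a,b]))
E
```

```text
time: 1.1
tool_pos: [0.5401, 0.3068, 0.0837]
ee_rot: [2.444, 0.002, 0.87]
wrist_force: [0.3, -0.0, 0.5]
width: 0.0705
turn [-0.   0.2 -0. ] shift [ 2.   2.7 88.6] tcp [0.586 0.27  0.017]
```

View pics/c2.png

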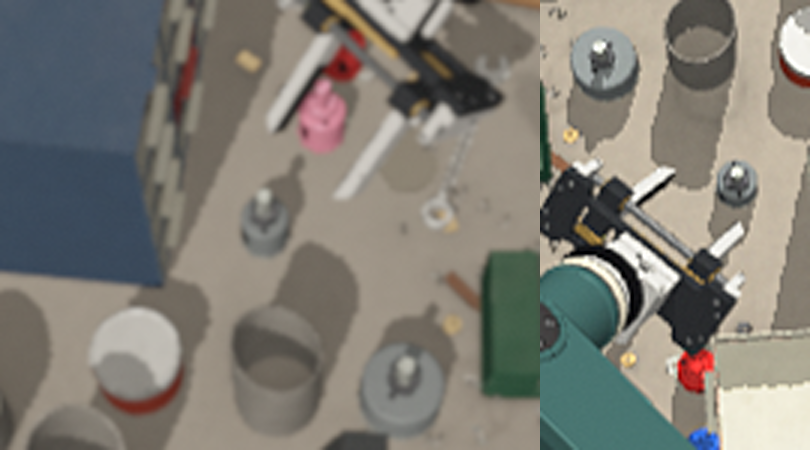

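The fingers point at the grey saw (scene crop 265,220), and pink stays clear behind. Advancing and gripping.

```bash
python3 -m jog '[[[0,0,0],[2,2,30],-0.5],[[0,0,0],[2,2,60],-0.5],[[0,0,0],[2,2,80],-0.5],[[0,0,0],[2,2,88],-0.5],[[0,0,0],[2,2,88],-0.5]]' && python3 -m jog '[[[0,0,0],[0,0,0],0.6],[[0,0,0],[0,0,0],0.6],[[0,0,0],[0,0,0],0.6],[[0,0,0],[0,0,0],0.6],[[0,0,0],[0,0,0],0.6]]'
python3 - <<'E'
from h import *
o=robot.get_obs();R=Ro.from_euler('xyz',o['ee_rot']).as_matrix();print('g',o['tool_pos']-.019*R[:,2],'up in tool',R.T@[0,0,1])
E
```

```text
time: 1.7
tool_pos: [0.5867, 0.2735, 0.0205]
ee_rot: [2.443, -0.003, 0.872]
wrist_force: [-0.5, -0.1, 0.9]
width: 0.0707
time: 2.2
tool_pos: [0.5863, 0.2723, 0.0205]
ee_rot: [2.443, -0.001, 0.871]
wrist_force: [-4.3, -2.2, 6.1]
width: 0.0401
g [0.57697682 0.28015537 0.03503022] up in tool [ 0.00147917  0.64332497 -0.7655918 ]
```

```bash
python3 -m jog '[[[0,0,0],[0,6,-8],1],[[0,0,0],[0,16,-19],1],[[0,0,0],[0,32,-38],1],[[0,0,0],[0,52,-61],1],[[0,0,0],[0,71,-84],1]]' && python3 -m jog '[[[0,0,0],[0,16,-19],1],[[0,0,0],[0,16,-19],1]]'
python3 - <<'E'
from h import *
p,d=snap('scene','s2'); q,e=snap('top','t2')
a=cv2.resize(cv2.imread('pics/s2.png')[130:310,250:480],(575,450),interpolation=cv2.INTER_CUBIC)
b=cv2.resize(cv2.imread('pics/t2.png')[140:320,270:360],(225,450),interpolation=cv2.INTER_CUBIC)
cv2.imwrite('pics/c3.png',np.hstack([a,b]))
d=np.load('pics/top0.npy')
print(pt('top',d,285,215),pt('top',d,250,190), pt('top',d,278,180))
E
```

```text
time: 2.7
tool_pos: [0.5867, 0.2725, 0.1309]
ee_rot: [2.445, -0.003, 0.873]
wrist_force: [0.3, 0.4, -3.1]
width: 0.0402
time: 2.9
tool_pos: [0.5891, 0.274, 0.161]
ee_rot: [2.441, -0.013, 0.873]
wrist_force: [-0.0, -0.6, -2.3]
width: 0.04
[0.53541932 0.41952766 0.0106359 ] [0.59737089 0.51089393 0.06646338] [ 0.64206345  0.44173961 -0.00462156]
```

View pics/c3.png

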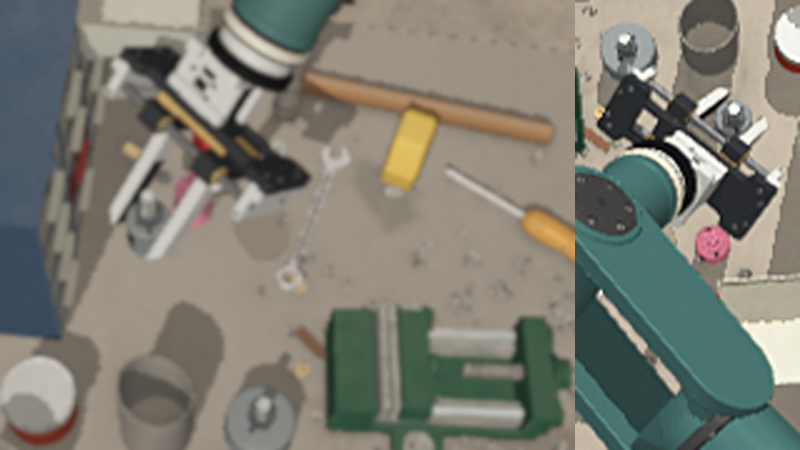

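The saw is held upright (scene crop 148,215). The free spot is around (0.56, 0.355), between the wrench and pink. Next I turn it in the air.

Run:
```python
from h import *
goto((.56,.355,.15),90,40)
o=robot.get_obs();p0=o['tool_pos']; R0=Ro.from_euler('xyz',o['ee_rot'])
p,R=pose((.56,.355,.15),90,40)
rv=(R0.inv()*R).as_rotvec()
gs=p0-.019*R0.as_matrix()[:,2]; ge=np.array((.56,.355,.15))
for f in np.arange(.1,1.01,.1):
    Rf=R0*Ro.from_rotvec(rv*f); g=gs+(ge-gs)*f; pf=g+.019*Rf.as_matrix()[:,2]
    print(round(f,1),np.round(np.degrees(rv*f),1),np.round(R0.inv().apply(pf-p0)*1000,0))
```

```text
turn [ 76.5  -0.2 -43.4] shift [ 38.1 -75.8 -38.3] tcp [0.548 0.355 0.135]
0.1 [ 7.6 -0.  -4.3] [ 4. -8. -3.]
0.2 [15.3 -0.  -8.7] [  9. -17.  -6.]
0.3 [ 22.9  -0.1 -13. ] [ 13. -25.  -9.]
0.4 [ 30.6  -0.1 -17.3] [ 17. -33. -12.]
0.5 [ 38.2  -0.1 -21.7] [ 21. -41. -16.]
0.6 [ 45.9  -0.1 -26. ] [ 24. -49. -20.]
0.7 [ 53.5  -0.2 -30.3] [ 28. -56. -25.]
0.8 [ 61.2  -0.2 -34.7] [ 31. -63. -29.]
0.9 [ 68.8  -0.2 -39. ] [ 35. -70. -34.]
1.0 [ 76.5  -0.2 -43.4] [ 38. -76. -38.]
```

```bash
python3 -m jog '[[[4,0,-2.2],[2,-4,-2],1],[[11,0,-6],[6,-12,-5],1],[[18,0,-10],[10,-20,-8],1],[[24,0,-13.6],[13,-26,-10],1],[[30.6,0,-17.3],[17,-33,-12],1]]'
python3 - <<'E'
from h import *
goto((.56,.355,.15),90,40)
E
```

```text
time: 3.5
tool_pos: [0.5712, 0.3063, 0.1405]
ee_rot: [3.005, 0.123, 1.148]
wrist_force: [0.7, 0.1, -3.3]
width: 0.0399
turn [ 45.6  -0.  -25.9] shift [ 35.1 -41.1  -4.9] tcp [0.548 0.355 0.135]
```

```bash
python3 -m jog '[[[7,0,-4],[6,-7,0],1],[[14,0,-8],[12,-14,0],1],[[21,0,-12],[18,-21,-1],1],[[28,0,-16],[23,-28,-2],1],[[35,0,-20],[28,-33,-3],1]]' && python3 -m jog '[[[7,0,-3],[4,-5,-1],1],[[10,0,-6],[8,-8,-2],1],[[10,0,-6],[8,-8,-2],1]]'
python3 - <<'E'
from h import *
goto((.56,.355,.15),90,40)
p,d=snap('scene','s3'); q,e=snap('top','t3')
a=cv2.resize(cv2.imread('pics/s3.png')[170:310,260:440],(540,420),interpolation=cv2.INTER_CUBIC)
b=cv2.resize(cv2.imread('pics/t3.png')[140:280,260:345],(255,420),interpolation=cv2.INTER_CUBIC)
cv2.imwrite('pics/c4.png',np.hstack([a,b]))
E
```

```text
time: 4.0
tool_pos: [0.5536, 0.3448, 0.1354]
ee_rot: [-2.631, 0.059, 1.485]
wrist_force: [0.1, -0.3, -3.3]
width: 0.0399
time: 4.3
tool_pos: [0.5488, 0.3534, 0.1358]
ee_rot: [-2.453, 0.004, 1.569]
wrist_force: [-0.4, -0.2, -3.3]
width: 0.0401
turn [ 0.5  0.1 -0.2] shift [ 1.6 -0.6  0.9] tcp [0.548 0.355 0.135]
```

View pics/c4.png

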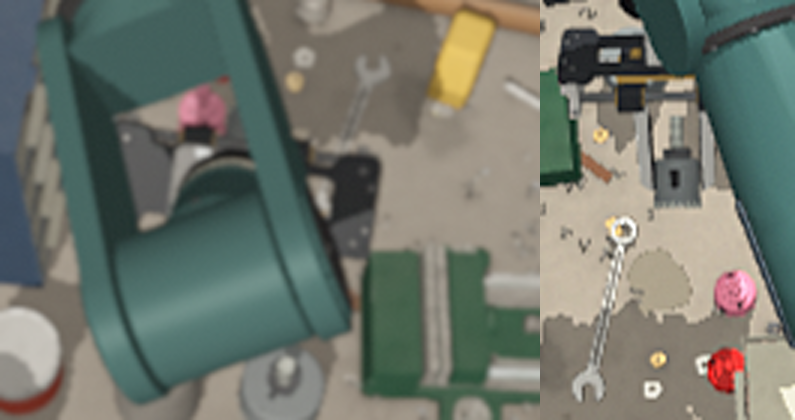

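```bash
python3 -m jog '[[[0,0,0],[-3,16,19],1],[[0,0,0],[-5,36,43],1],[[0,0,0],[-6,53,63],1],[[0,0,0],[-6,64,77],1],[[0,0,0],[-6,68,81],1]]' && python3 -m jog '[[[0,0,0],[0,3,3.5],1],[[0,0,0],[0,6,7],1],[[0,0,0],[0,8,10],1],[[0,0,0],[0,8,10],1]]'
python3 - <<'E'
from h import *
goto((.56,.348,.024),90,40)
E
```

```text
time: 4.9
tool_pos: [0.5489, 0.3478, 0.0351]
ee_rot: [-2.458, 0.002, 1.571]
wrist_force: [-0.8, 0.1, -3.1]
width: 0.0396
time: 5.3
tool_pos: [0.5503, 0.3481, 0.0242]
ee_rot: [-2.461, -0.0, 1.571]
wrist_force: [0.3, 0.1, -2.3]
width: 0.0397
turn [ 1. -0.  0.] shift [-0.1  7.3 13. ] tcp [0.548 0.348 0.009]
```

```bash
python3 -m jog '[[[0,0,0],[0,2,2.5],1],[[0,0,0],[0,4,5],1],[[0,0,0],[0,4,5],1]]';python3 -m jog '[[[0,0,0],[0,1.3,1.5],1],[[0,0,0],[0,2.6,3],1],[[0,0,0],[0,2.6,3],1]]'
```

```text
time: 5.6
tool_pos: [0.5499, 0.3479, 0.017]
ee_rot: [-2.46, 0.0, 1.571]
wrist_force: [-0.4, 0.6, -3.5]
width: 0.0397
time: 5.9
tool_pos: [0.5501, 0.3479, 0.0132]
ee_rot: [-2.46, 0.0, 1.571]
wrist_force: [0.5, 0.5, -2.0]
width: 0.0399
```

```bash
python3 -m jog '[[[0,0,0],[0,1.3,1.5],1],[[0,0,0],[0,1.3,1.5],1],[[0,0,0],[0,1.3,1.5],1]]';python3 -m jog '[[[0,0,0],[0,1.3,1.5],1],[[0,0,0],[0,2.6,3],1],[[0,0,0],[0,2.6,3],1]]'
```

```text
time: 6.2
tool_pos: [0.5502, 0.348, 0.0115]
ee_rot: [-2.46, 0.0, 1.571]
wrist_force: [0.1, 0.1, -2.8]
width: 0.0399
time: 6.5
tool_pos: [0.5508, 0.3481, 0.0089]
ee_rot: [-2.461, -0.001, 1.571]
wrist_force: [1.1, -0.7, 1.7]
width: 0.0403
```

Contact with the bench. I'll press slightly flatter and open gently.

```bash
python3 -m jog '[[[0,0,0],[0,1.2,1.5],1],[[0,0,0],[0,1.2,1.5],1]]';python3 -m jog '[[[0,0,0],[0,0,0],0.1],[[0,0,0],[0,0,0],0],[[0,0,0],[0,0,0],-0.2],[[0,0,0],[0,0,0],-0.3],[[0,0,0],[0,0,0],-0.3]]'; python3 -m jog '[[[0,0,0],[0,0,-15],-0.3],[[0,0,0],[0,0,-45],-0.3],[[0,0,0],[0,-10,-85],-0.3],[[0,0,0],[0,-20,-110],-0.3],[[0,0,0],[0,-20,-110],-0.3]]'
python3 - <<'E'
from h import *
goto((.56,.348,.15),90,0)
E
```

```text
time: 6.7
tool_pos: [0.5512, 0.3481, 0.0081]
ee_rot: [-2.462, -0.002, 1.571]
wrist_force: [3.9, -0.5, 6.4]
width: 0.0398
time: 7.2
tool_pos: [0.5501, 0.348, 0.0057]
ee_rot: [-2.459, 0.0, 1.571]
wrist_force: [-1.8, -0.4, 2.4]
width: 0.0609
time: 7.7
tool_pos: [0.6064, 0.3482, 0.1075]
ee_rot: [-2.469, -0.003, 1.57]
wrist_force: [0.0, -0.0, 1.0]
width: 0.0612
turn [-38.5  -0.2   0. ] shift [ -0.2 -50.9  10.6] tcp [0.56  0.348 0.131]
```

```bash
python3 -m jog '[[[-8,0,0],[0,-10,2],-0.3],[[-16,0,0],[0,-20,4],-0.3],[[-24,0,0],[0,-30,6],-0.3],[[-32,0,0],[0,-40,8],-0.3],[[-38.5,0,0],[0,-51,10],-0.3]]'; python3 -m jog '[[[0,0,0],[0,0,-60],-0.3],[[0,0,0],[0,0,-60],-0.3]]'
python3 - <<'E'
from h import *
q,e=snap('top','t4'); cv2.imwrite('pics/c5.png',cv2.resize(cv2.imread('pics/t4.png')[140:310,270:400],None,fx=3.5,fy=3.5,interpolation=cv2.INTER_CUBIC))
E
```

```text
time: 8.2
tool_pos: [0.5565, 0.3477, 0.1272]
ee_rot: [-3.137, 0.0, 1.572]
wrist_force: [-0.2, -0.2, 0.8]
width: 0.0611
time: 8.4
tool_pos: [0.5548, 0.3472, 0.1863]
ee_rot: [-3.128, 0.002, 1.573]
wrist_force: [1.3, -0.3, 2.3]
width: 0.0605
```

View pics/c5.png

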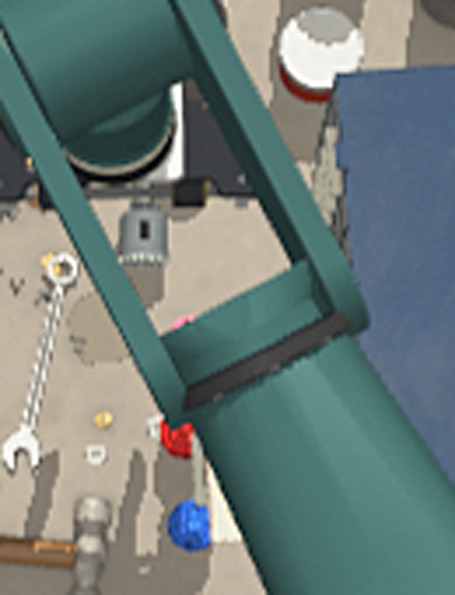

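The saw lies flat. The crop shows its teeth at (143,262) and the nut end of the cup near (143,205), with the shank toward +x.

Run:
```python
from h import *
d=np.load('pics/t4.npy')
for q in[(143,262),(143,250),(143,208),(122,235),(165,235),(132,255),(155,255),(135,212),(155,212)]: print(q,np.round(pt('top',d,270+q[0]/3.5,140+q[1]/3.5),3),np.round(ray('top',270+q[0]/3.5,140+q[1]/3.5,.03),3))
```

```text
(143, 262) [0.529 0.344 0.043] [0.531 0.345 0.03 ]
(143, 250) [0.541 0.345 0.034] [0.541 0.345 0.03 ]
(143, 208) [0.576 0.345 0.03 ] [0.576 0.345 0.03 ]
(122, 235) [0.559 0.363 0.   ] [0.554 0.362 0.03 ]
(165, 235) [0.554 0.327 0.026] [0.553 0.327 0.03 ]
(132, 255) [0.536 0.353 0.039] [0.537 0.354 0.03 ]
(155, 255) [0.536 0.335 0.038] [0.537 0.335 0.03 ]
(135, 212) [0.572 0.351 0.031] [0.572 0.351 0.03 ]
(155, 212) [0.573 0.335 0.028] [0.572 0.335 0.03 ]
```

Run:
```python
from h import *
goto((.559,.345,.025),90,0)
```

```text
turn [-0.2 -0.1  0.1] shift [ -4.2   0.5 185.5] tcp [0.559 0.345 0.006]
```

```bash
python3 -m jog '[[[0,0,0],[-2,2,50],-0.3],[[0,0,0],[-2,2,95],-0.3],[[0,0,0],[-2,2,125],-0.3],[[0,0,0],[-2,2,130],-0.3],[[0,0,0],[-2,2,130],-0.3]]'
python3 - <<'E'
from h import *
goto((.559,.345,.025),90,0)
E
```

```text
time: 8.95
tool_pos: [0.5613, 0.3464, 0.0578]
ee_rot: [-3.133, -0.0, 1.57]
wrist_force: [-0.3, 0.8, 0.1]
width: 0.0608
turn [-0.5 -0.  -0. ] shift [-1.4 -1.9 51.8] tcp [0.559 0.345 0.006]
```

```bash
python3 -m jog '[[[0,0,0],[-1,-2,25],-0.3],[[0,0,0],[-1,-2,45],-0.3],[[0,0,0],[-1,-2,52],-0.3],[[0,0,0],[-1,-2,52],-0.3]]'; python3 -m jog '[[[0,0,0],[0,0,0],1],[[0,0,0],[0,0,0],1],[[0,0,0],[0,0,0],1],[[0,0,0],[0,0,0],1],[[0,0,0],[0,0,0],1]]'; python3 -m jog '[[[0,0,0],[0,0,-5],1],[[0,0,0],[0,0,-20],1],[[0,0,0],[0,0,-60],1],[[0,0,0],[0,0,-105],1],[[0,0,0],[0,0,-150],1]]';python3 -m jog '[[[0,0,0],[0,0,-50],1],[[0,0,0],[0,0,-100],1],[[0,0,0],[0,0,-130],1],[[0,0,0],[0,0,-145],1],[[0,0,0],[0,0,-145],1]]'
python3 - <<'E'
from h import *
o=robot.get_obs(); print(o['joint_positions'])
goto((.365,.245,.31),180,0)
goto((.365,.245,.31),0,0)
E
```

```text
time: 9.35
tool_pos: [0.5584, 0.3455, 0.0073]
ee_rot: [-3.134, -0.001, 1.571]
wrist_force: [0.0, -0.9, 1.1]
width: 0.0612
time: 9.85
tool_pos: [0.558, 0.3457, 0.0077]
ee_rot: [-3.135, -0.002, 1.571]
wrist_force: [0.7, 1.1, 4.3]
width: 0.0399
time: 10.35
tool_pos: [0.5576, 0.3444, 0.157]
ee_rot: [-3.13, 0.001, 1.571]
wrist_force: [0.6, 0.1, -2.6]
width: 0.0395
time: 10.85
tool_pos: [0.5604, 0.3451, 0.3052]
ee_rot: [-3.138, -0.003, 1.571]
wrist_force: [-0.5, -0.2, -2.5]
width: 0.0396
[ 0.46370319  0.34781133  0.8642908   0.00438389  1.93164422 -1.10528198]
turn [ -0.   -0.3 -90. ] shift [-100.2 -195.4   14.7] tcp [0.365 0.245 0.291]
turn [-0.3  0.  90. ] shift [-100.2 -195.4   14.7] tcp [0.365 0.245 0.291]
```

Run:
```python
from h import *
d=np.load('pics/top0.npy')
c=eyes.camera_params('top');K=np.array(c['mtx']);T=np.linalg.inv(np.array(c['world_to_cam']))
v,u=np.mgrid[240:300,320:385]; z=d[v,u]
P=np.stack([(u-K[0,2])/K[0,0]*z,-(v-K[1,2])/K[1,1]*z,-z,np.ones_like(z)],-1)@T.T
P=P[...,:3].reshape(-1,3)
w=P[(P[:,2]>.208)&(P[:,2]<.225)&(P[:,1]>.2)&(P[:,1]<.285)]
for s in(w[w[:,0]>.363],w[w[:,0]<.363]): print('side',len(s),np.round(s.mean(0),3) if len(s) else '', np.polyfit(s[:,1],s[:,0],1) if len(s)>3 else '')
f=P[(P[:,2]>.219)&(P[:,2]<.236)&(P[:,1]>.284)]; print('front',len(f),np.round([f.min(0),f.mean(0),f.max(0)],3), np.polyfit(f[:,0],f[:,1],1))
l=P[abs(P[:,2]-.179)<.006]; print('floor',len(l),np.round([np.percentile(l,2,0),l.mean(0),np.percentile(l,98,0)],3))
e=P[(P[:,2]>.226)&(P[:,1]<.21)];print('top edge y',np.round(np.percentile(e[:,1],[95,99]),3))
goto((.363,.252,.31),2.5,0)
```

```text
side 37 [0.411 0.242 0.215] [-0.05357177  0.4240328 ]
side 27 [0.313 0.243 0.218] [-0.05252257  0.3258368 ]
front 31 [[0.311 0.289 0.219]
 [0.363 0.297 0.228]
 [0.409 0.299 0.232]] [0.04378865 0.28078701]
floor 1778 [[0.316 0.187 0.174]
 [0.363 0.24  0.178]
 [0.41  0.293 0.182]]
top edge y [0.191 0.193]
turn [-0.3  0.  87.5] shift [ -93.2 -197.4   14.7] tcp [0.363 0.252 0.291]
```

```bash
python3 -m jog '[[[0,0,8],[-8,-15,0],1],[[0,0,16],[-16,-32,0],1],[[0,0,24],[-25,-52,0],1],[[0,0,32],[-34,-72,0],1],[[0,0,40],[-43,-92,0],1]]' >/dev/null
python3 - <<'E'
from h import *
goto((.362,.252,.31),2.6,0)
E
```

```text
turn [-0.2  0.8 47.1] shift [-104.8  -47.6   10. ] tcp [0.362 0.252 0.291]
```

```bash
python3 -m jog '[[[0,0,8],[-18,-8,0],1],[[0,0,16],[-36,-16,0],1],[[0,0,24],[-54,-24,0],1],[[0,0,32],[-72,-32,0],1],[[0,0,40],[-90,-40,0],1]]' >/dev/null;python3 -m jog '[[[0,0,7],[-14,3,0],1],[[0,0,7],[-14,3,0],1],[[0,0,7],[-14,3,0],1]]'
python3 - <<'E'
from h import *
goto((.362,.252,.212),2.6,0)
p,d=snap('scene','s6'); q,e=snap('top','t6')
a=cv2.resize(cv2.imread('pics/s6.png')[70:190,240:390],(450,360),interpolation=cv2.INTER_CUBIC)
b=cv2.resize(cv2.imread('pics/t6.png')[200:320,290:400],(330,360),interpolation=cv2.INTER_CUBIC)
cv2.imwrite('pics/c6.png',np.hstack([a,b]))
E
```

```text
time: 12.15
tool_pos: [0.3659, 0.2532, 0.3019]
ee_rot: [3.141, 0.011, 0.055]
wrist_force: [0.6, -1.0, -2.5]
width: 0.0396
turn [0.  0.6 0.5] shift [ -2.8   1.  108.9] tcp [0.362 0.252 0.193]
```

View pics/c6.png

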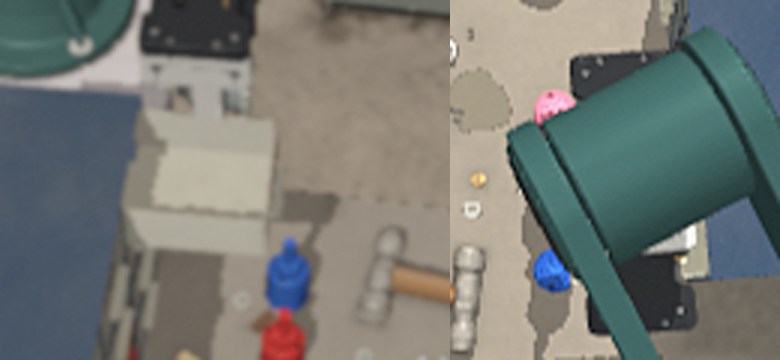

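The drawer is clear and the gripper is over it. Lowering.

```bash
python3 -m jog '[[[0,0.5,0.5],[-3,1,25],1],[[0,0.5,0.5],[-3,1,60],1],[[0,0.5,0.5],[-3,1,85],1],[[0,0.5,0.5],[-3,1,98],1],[[0,0.5,0.5],[-3,1,100],1]]';python3 -m jog '[[[0,0,0],[0,0,4],1],[[0,0,0],[0,0,8],1],[[0,0,0],[0,0,8],1]]';python3 -m jog '[[[0,0,0],[0,0,2],1],[[0,0,0],[0,0,4],1],[[0,0,0],[0,0,4],1]]'
```

```text
time: 12.75
tool_pos: [0.3616, 0.2518, 0.2007]
ee_rot: [3.14, 0.005, 0.044]
wrist_force: [-0.3, -0.4, -3.2]
width: 0.0396
time: 13.05
tool_pos: [0.3626, 0.2524, 0.1955]
ee_rot: [-3.141, -0.0, 0.044]
wrist_force: [0.4, 0.5, -3.5]
width: 0.0393
time: 13.35
tool_pos: [0.3621, 0.2522, 0.1909]
ee_rot: [-3.141, 0.001, 0.044]
wrist_force: [-0.1, -1.2, -3.0]
width: 0.0394
```

```bash
python3 -m jog '[[[0,0,0],[0,0,1.5],1],[[0,0,0],[0,0,3],1],[[0,0,0],[0,0,3],1]]';python3 -m jog '[[[0,0,0],[0,0,1],1],[[0,0,0],[0,0,2],1],[[0,0,0],[0,0,2],1]]'
```

```text
time: 13.65
tool_pos: [0.3621, 0.2521, 0.1876]
ee_rot: [-3.141, 0.001, 0.044]
wrist_force: [0.2, 0.4, -2.4]
width: 0.0396
time: 13.95
tool_pos: [0.3621, 0.2522, 0.1858]
ee_rot: [-3.141, 0.001, 0.044]
wrist_force: [0.5, -0.1, -2.8]
width: 0.0395
```

```bash
python3 -m jog '[[[0,0,0],[0,0,1],1],[[0,0,0],[0,0,1.5],1],[[0,0,0],[0,0,1.5],1]]';python3 -m jog '[[[0,0,0],[0,0,0.7],1],[[0,0,0],[0,0,1.3],1],[[0,0,0],[0,0,1.3],1]]'
```

```text
time: 14.25
tool_pos: [0.3623, 0.2523, 0.1851]
ee_rot: [-3.141, 0.0, 0.044]
wrist_force: [-1.3, -0.7, 0.4]
width: 0.0396
time: 14.55
tool_pos: [0.3623, 0.2527, 0.185]
ee_rot: [-3.14, -0.001, 0.044]
wrist_force: [-2.8, -0.6, 6.1]
width: 0.04
```

Contact at the expected height. Releasing to a modest opening and lifting out.

```bash
python3 -m jog '[[[0,0,0],[0,0,-0.5],0.1],[[0,0,0],[0,0,-0.5],0],[[0,0,0],[0,0,-0.5],-0.1],[[0,0,0],[0,0,-0.5],-0.15],[[0,0,0],[0,0,-0.5],-0.15]]';python3 -m jog '[[[0,0,0],[0,0,-8],-0.15],[[0,0,0],[0,0,-30],-0.15],[[0,0,0],[0,0,-75],-0.15],[[0,0,0],[0,0,-120],-0.15],[[0,0,0],[0,0,-120],-0.15]]'; python3 -m jog '[[[0,0,0],[0,-50,0],-0.15],[[0,0,0],[0,-100,0],-0.15],[[0,0,0],[0,-150,0],-0.15],[[0,0,0],[0,-190,0],-0.15],[[0,0,0],[0,-190,0],-0.15]]'
python3 - <<'E'
from h import *
p,d=snap('scene','s7'); q,e=snap('top','t7')
a=cv2.resize(cv2.imread('pics/s7.png')[70:190,240:390],(450,360),interpolation=cv2.INTER_CUBIC)
b=cv2.resize(cv2.imread('pics/t7.png')[200:320,280:400],(360,360),interpolation=cv2.INTER_CUBIC)
cv2.imwrite('pics/c7.png',np.hstack([a,b]))
E
```

```text
time: 15.05
tool_pos: [0.3622, 0.2522, 0.1833]
ee_rot: [-3.141, 0.001, 0.043]
wrist_force: [0.7, 0.4, -0.6]
width: 0.0538
time: 15.55
tool_pos: [0.3645, 0.2533, 0.3116]
ee_rot: [-3.135, -0.012, 0.044]
wrist_force: [-0.1, 0.0, 0.5]
width: 0.0539
time: 16.05
tool_pos: [0.3529, 0.4457, 0.3009]
ee_rot: [3.141, 0.004, 0.049]
wrist_force: [0.7, 0.2, -0.3]
width: 0.0542
```

View pics/c7.png

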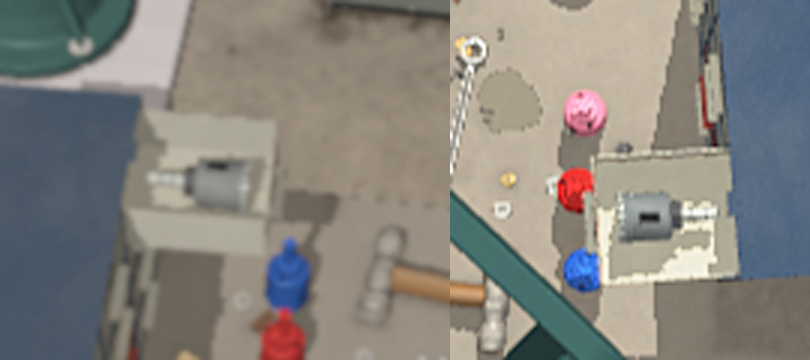

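The saw lies flat in the drawer (top crop 660,215), shank toward the cabinet and clear of the walls. Now I close the fingers and come down in front of the drawer.

Run:
```python
from h import *
p=np.array([.360,.332,.206-.0]); goto(p+[0,0,.019],2.6,0)
```

```text
turn [ 0.1  0.1 -0. ] shift [  1.5 110.2  96.9] tcp [0.36  0.332 0.206]
```

```bash
python3 -m jog '[[[0,0,0],[1,40,10],1],[[0,0,0],[2,80,20],1],[[0,0,0],[2,107,60],1],[[0,0,0],[2,110,92],1],[[0,0,0],[2,110,97],1]]';python3 -m jog '[[[0,0,0],[0,0,0],1],[[0,0,0],[0,4,0],1],[[0,0,0],[0,10,0],1],[[0,0,0],[0,16,0],1],[[0,0,0],[0,22,0],1]]';python3 -m jog '[[[0,0,0],[0,6,0],1],[[0,0,0],[0,12,0],1],[[0,0,0],[0,18,0],1],[[0,0,0],[0,24,0],1],[[0,0,0],[0,30,0],1]]'
```

```text
time: 16.65
tool_pos: [0.359, 0.3285, 0.2031]
ee_rot: [3.138, 0.006, 0.04]
wrist_force: [-0.7, -1.5, 0.3]
width: 0.0174
time: 17.15
tool_pos: [0.3621, 0.3102, 0.2077]
ee_rot: [-3.14, -0.001, 0.044]
wrist_force: [0.3, -0.0, 0.0]
width: 0.0005
time: 17.65
tool_pos: [0.3631, 0.2798, 0.2067]
ee_rot: [-3.141, 0.001, 0.043]
wrist_force: [0.7, 1.5, 0.6]
width: 0.0002
```

Contact (about 1.5 N) as predicted; continue steadily.

```bash
python3 -m jog '[[[0,0,0],[0,6,0],1],[[0,0,0],[0,12,0],1],[[0,0,0],[0,18,0],1],[[0,0,0],[0,24,0],1],[[0,0,0],[0,30,0],1]]';python3 -m jog '[[[0,0,0],[0,6,0],1],[[0,0,0],[0,12,0],1],[[0,0,0],[0,18,0],1],[[0,0,0],[0,24,0],1],[[0,0,0],[0,30,0],1]]';python3 -m jog '[[[0,0,0],[0,5,0],1],[[0,0,0],[0,9,0],1],[[0,0,0],[0,12,0],1],[[0,0,0],[0,15,0],1],[[0,0,0],[0,17,0],1]]'
```

```text
time: 18.15
tool_pos: [0.3643, 0.2498, 0.2066]
ee_rot: [-3.141, 0.001, 0.044]
wrist_force: [0.5, 0.4, -0.4]
width: 0.0006
time: 18.65
tool_pos: [0.3656, 0.2198, 0.2066]
ee_rot: [-3.141, 0.001, 0.044]
wrist_force: [0.9, 0.4, -0.7]
width: 0.0003
time: 19.15
tool_pos: [0.3663, 0.2032, 0.2066]
ee_rot: [-3.141, 0.001, 0.044]
wrist_force: [1.6, 0.9, 0.3]
width: 0.0004
```

```bash
python3 -m jog '[[[0,0,0],[0,1.5,0],1],[[0,0,0],[0,3,0],1],[[0,0,0],[0,3,0],1]]';python3 -m jog '[[[0,0,0],[0,1.5,0],1],[[0,0,0],[0,3,0],1],[[0,0,0],[0,3,0],1]]'
```

```text
time: 19.45
tool_pos: [0.3664, 0.2001, 0.2066]
ee_rot: [-3.142, 0.001, 0.043]
wrist_force: [-0.5, -0.1, -0.3]
width: 0.0004
time: 19.75
tool_pos: [0.3664, 0.1997, 0.2066]
ee_rot: [-3.136, 0.001, 0.045]
wrist_force: [-0.2, 7.6, -0.9]
width: 0.0006
```

```bash
python3 -m jog '[[[0,0,0],[0,1.5,0],1],[[0,0,0],[0,2,0],1],[[0,0,0],[0,2,0],1]]'
```

```text
time: 20.05
tool_pos: [0.3664, 0.1997, 0.2067]
ee_rot: [-3.131, 0.0, 0.047]
wrist_force: [0.4, 12.2, -2.1]
width: 0.0004
```

The drawer has hit its stop (12 N, no further travel). Backing off and checking.

```bash
python3 -m jog '[[[0,0,0],[0,-10,0],1],[[0,0,0],[0,-35,0],1],[[0,0,0],[0,-70,-20],1],[[0,0,0],[0,-110,-60],1],[[0,0,0],[0,-150,-100],1]]';python3 -m jog '[[[0,0,0],[0,-50,0],1],[[0,0,0],[0,-100,0],1],[[0,0,0],[0,-100,0],1]]'
python3 - <<'E'
from h import *
p,d=snap('scene','s8'); q,e=snap('top','t8')
a=cv2.resize(cv2.imread('pics/s8.png')[70:320,180:400],(396,450),interpolation=cv2.INTER_CUBIC)
b=cv2.resize(cv2.imread('pics/t8.png')[130:320,230:400],(402,450),interpolation=cv2.INTER_CUBIC)
cv2.imwrite('pics/c8.png',np.hstack([a,b]))
d0=np.load('pics/top0.npy')
for n,(u,v) in dict(big=(290,160),tin=(361,155),tube=(322,145),tape=(248,270)).items(): print(n,np.round(pt('top',d0,u,v)-pt('top',e,u,v),3))
E
```

```text
time: 20.55
tool_pos: [0.3601, 0.3365, 0.2977]
ee_rot: [3.14, 0.002, 0.043]
wrist_force: [1.1, -0.3, -0.3]
width: 0.0003
time: 20.85
tool_pos: [0.3552, 0.4401, 0.2942]
ee_rot: [3.14, 0.004, 0.049]
wrist_force: [-0.1, 0.1, -0.6]
width: 0.0007
big [ 0.001  0.    -0.003]
tin [-0.001  0.     0.003]
tube [-0.001 -0.     0.002]
tape [ 0.032  0.106 -0.604]
```

View pics/c8.png

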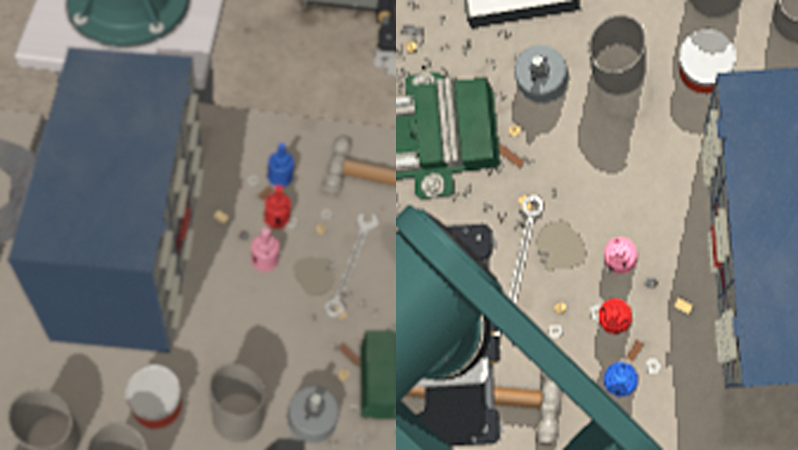

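The drawer is flush with its neighbours and the bystanders stand as before. The tape reading is only the arm blocking the top view; its pixel was never approached. Handing in.

```bash
python3 -c "
from bench import close_job; print(close_job())"
```

```text
the job is handed in; nothing more can be done
None
```

The smaller hole saw is in the drawer, the drawer is shut, and the job is handed in at about 21 s of the 61 s allowed; no verdict is reported.

**What I did:** I picked the saw up upright with the tool tilted, turned it and laid it on its side on the bench, then let go. I took it again from above, set it down on the drawer floor and released it. Contact came at the expected height and the saw was not dropped. Then I pushed the drawer with closed fingers until it stopped moving, at about 12 N.

**Last checks:**
- **Drawer:** the final pictures show it flush with its neighbours. Finger travel agrees with the 110 mm stroke.
- **Saw:** before closing, it lay flat on the drawer floor, clear of the walls. I could not see it once the drawer was shut.
- **Bystanders:** depth differences for the larger saw, grease tin and tube are 3 mm or less, and all three still stand.
- **Tape measure:** the final depth check failed because the arm blocked the top view there. I did not confirm it separately; it was in its place in the earlier side-camera pictures, and no move touched anything near it.

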